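# Change the monitor's battery packs and twist its head back on

### The arm

A 6-joint arm with a two-finger parallel gripper is mounted at the origin on the work surface. World frame = base frame: x ahead of the robot, y to its left, z up, the work surface at z = 0. Lengths are in m, angles in rad, forces in N, time in s.
With the tool pointing down it reaches from about 0.25 to 0.775 m from the base axis. Payload 4 kg.
Tool frame: the origin (TCP) lies at the very end of the fingers, on their centre line; the grasp point (between the pads) lies 19 mm behind it (robot.hold_point_z is the distance from the TCP to the grasp point, in m); z points along the fingers, y is the line along which they close (so a half turn about z gives the same grasp; the last joint's range is limited). The gripper opens to 94 mm and grips with 3 to 60 N. Pads are 16 mm wide; open, the fingers measure 119 mm over their backs; the gripper's body (75 mm by 177 mm) begins 78 mm behind the grasp point.
Start: joints at [1.136, 0.087, 1.371, -0, 1.684, -0.103], TCP at [0.179, 0.52, 0.206] pointing down, gripper open.
Joint ranges: [-3.1, 3.1], [-0.76, 2.03], [0.27, 2.55], [-1.08, 4.22], [0.17, 2.65], [-2.57, 2.57]. Speed limits (rad/s): [2.79, 2.79, 3.14, 3.14, 3.14, 3.14].

### API

Orientations are given as [roll, pitch, yaw] about the fixed x, y, z axes, in that order (R = Rz(yaw) Ry(pitch) Rx(roll)).
In Python, from bench import robot gives the robot as it stands.
- The arm moves only by the tool carry_out, never from a script. Its argument "steps" is a list of rows, each a list of 3 entries, a list of its own where there are three numbers: the shift along the tool's x, y, z in m, then the turn about the tool's z in units of 10 degrees (1.0 is 10 degrees), then the closure, from -1 (fully open) to 1 (shut). In form: [[[tx, ty, tz], roll, jaw], ...]. A call has 1 to 10 rows; each row is the pose to reach, as a shift and turn from the pose commanded when the call began, along the tool's axes at that moment; what a row does not reach only later rows make up. A row lasts 1/8 s, in which the tool goes at most 62.5 mm and 10.7 degrees, less where a joint would pass 70% of its speed; a pose out of reach is approached as far as the arm can. A call with a gripper value outside its range is refused whole. The fingers move at their own pace and stop on an object; the grip force is fixed at half the most. Time passes only in rows, so rows that repeat a pose let the fingers close. It gives the time, the measured TCP pose, the force, the opening and the grip force at its end, in the units of the state.
- robot.get_obs(): the state, without advancing time (a new reading comes with each control period).
- robot.snapshot(name): name is "side" or "top" or "wrist"; returns a dict with "image" (384x512x3 uint8, red, green, blue), "z_map" (384x512 float32, m along the optical axis (not along the pixel's ray), 0 where there is no reading), "mtx" (3x3 intrinsics, pixels), "D" ([k1, k2, p1, p2, k3] as OpenCV has them; the pictures are not rectified), "R" (3x3) and "t" (3): a world point X has camera coordinates R X + t. Camera axes: x right, y down, z forward; pixel columns grow to the right and rows downward; lengths in m; the calibration is good to about 2 mm. A picture is of the moment at which its call begins.
- robot.close_job(): hands the job in; it is judged then, once.
The state is a dict: "time": time; "joint_positions": joint angles; "qvel": joint speeds; "joint_torque": joint torques, N m; "tool_pos": TCP position; "ee_rot": TCP orientation; "wrist_force": force on the tool from outside, world axes, zero at the start; "wrist_torque": the same for the moment, N m; "width": finger opening in m; "finger_force": force on a finger pad.
Only numpy, scipy, OpenCV 4.12 (cv2) and the standard library are available. Lean on these libraries where they do the work, as an engineer would, in place of code of your own. Each camera call takes 0.05 s, during which the arm holds its last target. There are 200 camera calls.

### The job

The white monitor's battery packs are due: take every used pack out of its base and put it in the recycling box, and lay fresh packs home in the bays, one in each of the three, leaving any spare out on the ledge. Then set the monitor's head on the base, press lightly and turn it until its lugs drop in, and turn it clockwise as far as it goes, so that it is locked with the screen to the front. Only then flick the wall switch down to on, and leave the other things on the ledge as they are.

Things in the scene. Friction and masses are not known exactly. Their poses are not given: they have to be found in the camera images.
- base: Foot of the white monitor, fixed to the ledge and mains-wired: white disc 172 mm across, 8 mm thick. Origin: centre of its underside, z up; its front (small grey mark) is its -x side, its cable leaves at +x. Three open battery bays (bay0..2), marked off by ribs whose tops are at z = 16 mm, lie round a central grey hub, a twist-lock ring of outside radius 35 mm (hub, hub_floor).
- hub (a point): Centre of the hub's top, z = 27 mm; axes as the base's. A 4 mm flange with a hole 44 mm across and three slots that let the head's lugs through. Slots seen from above: 50, 150 and 270 degrees counterclockwise from the base's +x, but the ring is up to 8 degrees off that, either way, from start to start, and a slot gives a lug only 4 to 5 degrees of play each way: feel for it.
- hub_floor (a point): Centre of the floor inside the hub, 8 mm above the ledge. Between it and the flange's underside are 15 mm. Once the lugs are below the flange the head can be turned clockwise (seen from above) about 50 degrees, to stops; turned so, it cannot be lifted.
- bay0 (a point): Centre of a pack lying home in the front bay: 58 mm from the base's axis towards its -x, 27 mm above the ledge; axes as the base's. The pack rests on the disc (8 mm), long side square to the line from the hub (here along the base's y). Ribs leave it 2.5 mm play to each side and 3.5 mm at each end, and reach 8 mm up it; nothing beside it is above z = 28 mm.
- bay1 (a point): The same for the bay at -60 degrees from the base's +x (rear right): long side of the pack square to the line from the hub.
- bay2 (a point): The same for the bay at +60 degrees from the base's +x (rear left): long side of the pack square to the line from the hub.
- head: The monitor itself, loose, about 0.45 kg: a white cover like an upturned bowl, 196 mm across, with a white housing on top (head_grip). Origin: centre of its lower rim, on which it stands, z up; screen at its -x side. On the base its rim is 13.5 mm above the ledge while the lugs lie on the flange, and 3 mm when they have dropped in; that needs all packs lying home.
- head_grip (a point): Point on the head's axis, 85 mm above its rim, in the housing: a flat-sided block 56 mm deep (head's x) and 126 mm wide (y), 56 to 110 mm above the rim, black screen on its front (-x). Grip it across the 56 mm from above. Pressed with 5 to 10 N the head turns easily on the hub.
- head_stem (a point): Foot of the grey stem inside the head, on its axis, 5.5 mm above the rim: radius 14 mm here, 19.5 mm from 12.5 mm up. Three lugs on it, 10 mm wide, to radius 27.5 mm, 13.5 to 17.5 mm above the rim, at 0, 100 and 220 degrees from the head's +x: they fit the slots one way only, with the head about 50 degrees counterclockwise of the base.
- head_mark (a point): Small grey mark at the front (-x) of the head's rim, 98 mm from its axis, 10 mm above the rim. With the head turned clockwise to the stop it comes over the front mark of the base to within 8 degrees (screen to the base's front).
- toggle (a joint): The toggle switch of the wall plate that feeds the monitor: 0 = lever up, off; 0.9 rad = lever down, on. It stays where it is left; about 3 N at its tip moves it.
- toggle_tip (a point): Tip of the steel toggle lever, 36 mm long, 10 mm thick, pointing from the wall plate towards the robot, 26 degrees up when off and 26 degrees down when on; pivot 58 mm above the ledge. The plate stands upright on an oak block 120 mm wide, 105 mm high, turned at most 9 degrees; the tip is 41 mm in front of the oak. Push it down from above with closed fingers.
- box: Recycling box for used packs: open cardboard box, 170 (x) x 190 (y) x 55 mm high, wall 4 mm, fixed to the ledge. Origin: centre of its underside. It and the head change sides from start to start.
- used0: Used battery pack, black plastic block 70 x 38 x 38 mm, 0.16 kg, lying in bay0 at the start (None if that bay is empty). Origin: its centre; x along its length. Used and fresh packs look alike: the used ones are those in the base at the start.
- used1: Used battery pack, black plastic block 70 x 38 x 38 mm, 0.16 kg, lying in bay1 at the start (None if that bay is empty). Origin: its centre; x along its length. Used and fresh packs look alike: the used ones are those in the base at the start.
- used2: Used battery pack, black plastic block 70 x 38 x 38 mm, 0.16 kg, lying in bay2 at the start (None if that bay is empty). Origin: its centre; x along its length. Used and fresh packs look alike: the used ones are those in the base at the start.
- fresh0: Fresh battery pack, black plastic block 70 x 38 x 38 mm, 0.16 kg, lying on the ledge in front of the base at the start, long side to the left and right (None if there is no such pack). Origin: its centre; x along its length. Any way round fits.
- fresh1: Fresh battery pack, black plastic block 70 x 38 x 38 mm, 0.16 kg, lying on the ledge in front of the base at the start, long side to the left and right (None if there is no such pack). Origin: its centre; x along its length. Any way round fits.
- fresh2: Fresh battery pack, black plastic block 70 x 38 x 38 mm, 0.16 kg, lying on the ledge in front of the base at the start, long side to the left and right (None if there is no such pack). Origin: its centre; x along its length. Any way round fits.
- fresh3: Fresh battery pack, black plastic block 70 x 38 x 38 mm, 0.16 kg, lying on the ledge in front of the base at the start, long side to the left and right (None if there is no such pack). Origin: its centre; x along its length. Any way round fits.
- cup: Bystander: blue ceramic espresso cup, 62 mm across, 58 mm high; origin centre of its foot. Leave alone.
- jar: Bystander: glass pill jar with white cap, 58 mm across, 85 mm high; origin centre of its foot. Leave alone.
- thermometer: Bystander: silver thermometer in a clear hard sleeve 150 x 26 x 14 mm, lying behind the base; origin centre of its underside. Leave alone.
- glasses_case: Bystander: grey glasses case 155 x 62 x 36 mm, lying nearest the robot on the right; origin centre of its underside. Leave alone.
Mind the look-alikes: they are no part of the job. Several things have the shape of the base; the one meant has the colours described above.

How it is judged:
By the outcome, as a careful person would: the job done as asked, in the order asked, and still so for the second after the job is handed in, with the robot touching nothing.
Of used0, used1, used2 only 1 to 3 are there at a start; the rules pass over those that are not, and their reading is None.
Of fresh0, fresh1, fresh2, fresh3 only 3 to 4 are there at a start; the rules pass over those that are not, and their reading is None.
At some moment in a run one of fresh0, fresh1, fresh2, fresh3, head may be knocked a few centimetres aside while the robot is not near it.
Once in a run the grip may slacken for a moment while it holds something.
It also fails if it takes over 210 s, if anything falls off the work surface, if the arm or the gripper's body presses on something with over 40 N, if the wrist force passes 120 N, or if a joint passes its speed limit or range.

## Working session

There is one attempt and no reset: what is moved stays moved. The work goes in short steps, Python scripts to look and compute and a tool call to move; the robot and the scene stay as the last step left them, time stands still between calls to the robot, and variables do not carry over. Pictures are saved under pics/ and viewed, at most 14 in all, crops included, and the job is handed in when it is done.

Besides the shell and the picture viewer there is one more tool, called after ">>>" as name(argument=value, ...) on one line, values as JSON. carry_out: Moves the arm, as the interface text tells. Its arguments: {"type":"object","properties":{"steps":{"type":"array","items":{"type":"array"}}},"required":["steps"]}

```bash
mkdir -p pics; ls; cat > h.py <<'E'
import numpy as np, cv2
from bench import robot
def snap(n, f=None):
    s=robot.snapshot(n)
    if f: cv2.imwrite('pics/'+f, s['image'][:,:,::-1])
    return s
def ray(s,px):
    u=cv2.undistortPoints(np.array(px,float).reshape(-1,1,2),np.array(s['mtx']),np.array(s['D'])).reshape(-1,2)
    d=np.c_[u,np.ones(len(u))]@np.array(s['R']); c=-np.array(s['R']).T@np.array(s['t']); return c,d
def onz(s,px,z):
    c,d=ray(s,px); return c+d*((z-c[2])/d[:,2])[:,None]
def proj(s,X):
    R=np.array(s['R']); return cv2.projectPoints(np.array(X,float).reshape(-1,1,3),cv2.Rodrigues(R)[0],np.array(s['t'],float),np.array(s['mtx']),np.array(s['D']))[0].reshape(-1,2)
def cloud(s):
    z=s['z_map']; v,u=np.mgrid[:384,:512]
    c,d=ray(s,np.stack([u,v],-1).reshape(-1,2)); P=c+d*z.reshape(-1,1); P[z.ravel()==0]=np.nan
    return P.reshape(384,512,3)
E
python3 - <<'E'
from h import *
for n in ('top','side','wrist'):
    s=snap(n,n+'0.png'); print(n,np.round(-np.array(s['R']).T@s['t'],3))
print(robot.get_obs())
E
```

```text
pics
top [ 0.34  -0.027  1.142]
side [ 0.126 -0.846  0.82 ]
wrist [0.1   0.546 0.383]
{'time': 0.15, 'joint_positions': array([ 1.13591860e+00,  8.78018913e-02,  1.37192908e+00, -2.82024438e-05,
        1.68365026e+00, -1.03071738e-01]), 'qvel': array([-8.88956666e-04, -3.20363461e-03, -2.37522920e-03, -8.98179824e-04,
        1.81271944e-03,  5.33810886e-05]), 'joint_torque': array([ 1.90087245e-03, -3.40639186e+01, -3.02794325e+01,  7.18951318e-02,
        3.04516323e-02, -1.16832612e-04]), 'tool_pos': array([0.17897088, 0.51958932, 0.20455283]), 'ee_rot': array([-3.13981069e+00, -1.56145110e-04,  2.80978338e+00]), 'wrist_force': array([-0.78589664, -0.4432675 , -0.93367533]), 'wrist_torque': array([ 0.03507011, -0.0231474 , -0.01740867]), 'finger_force': 0.0, 'width': 0.09449272914979127}
```

View pics/top0.png

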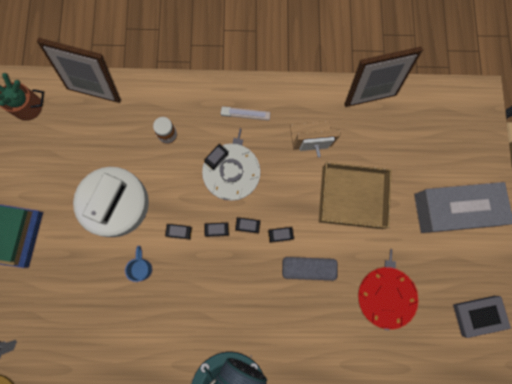

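View pics/side0.png

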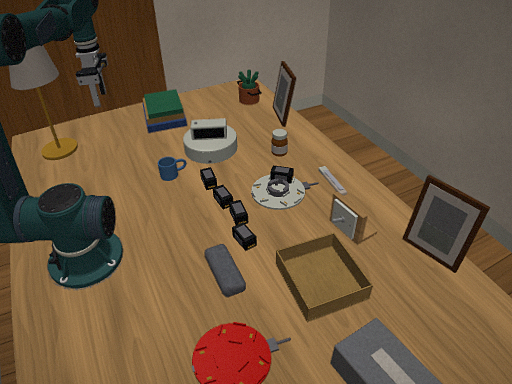

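Top view (up = +x, left = +y): the candidates for the base are the white disc with the grey hub at (231,172) and the red look-alike disc at (388,297). I choose the white one. One used pack is in it at (215,156), rear left. Four fresh packs lie at (178,231), (216,229), (247,225) and (281,234). The head is at (110,202), the box at (355,196) and the switch at (315,142).

```bash
python3 - <<'E'
from h import *
s=snap('top'); im=s['image']; 
c=im[135:250,70:300]; cv2.imwrite('pics/crop1.png',cv2.resize(c,None,fx=3.4,fy=3.4,interpolation=cv2.INTER_CUBIC)[:,:,::-1])
P=cloud(s); 
hsv=cv2.cvtColor(im,cv2.COLOR_RGB2HSV)
w=((hsv[...,1]<50)&(hsv[...,2]>130)).astype(np.uint8)
for nm,m,zt in (('white',w,.008),('dark',(hsv[...,2]<75).astype(np.uint8),.038)):
    for k in cv2.findContours(m,0,2)[0]:
        a=cv2.contourArea(k)
        if a<60: continue
        (x,y),sz,an=cv2.minAreaRect(k)
        if not(130<y<250 and 60<x<400): continue
        m2=np.zeros_like(m);cv2.drawContours(m2,[k],-1,1,-1)
        q=P[m2>0]; zm=np.nanmedian(q[:,2])
        b=onz(s,cv2.boxPoints(((x,y),sz,an)),zt if nm=='white' else zm)
        print(nm,(round(x),round(y)),a,'z',zm.round(3),'c',b.mean(0).round(4),'sides',np.linalg.norm(b[1]-b[0]).round(3),np.linalg.norm(b[2]-b[1]).round(3),'ang',np.degrees(np.arctan2(*(b[1]-b[0])[1::-1])).round(1))
# oak block/plate + box
for nm,(x0,y0,x1,y1),lo,hi in (('box',(310,155,400,235),.045,.065),('block',(285,120,345,160),.08,.12),('head',(65,160,155,245),.085,.13),('headbowl',(65,160,155,245),.03,.13)):
    q=P[y0:y1,x0:x1].reshape(-1,3); q=q[(q[:,2]>lo)&(q[:,2]<hi)]
    (c,sz,an)=cv2.minAreaRect(q[:,:2].astype(np.float32)); print(nm,len(q),np.round(c,3),np.round(sz,3),round(an,1),q[:,2].max().round(3))
E
```

```text
white (108, 202) 3758.5 z 0.057 c [0.5137 0.3559 0.008 ] sides 0.202 0.202 ang -89.2
white (232, 173) 1957.5 z 0.009 c [ 6.015e-01 -3.000e-04  8.000e-03] sides 0.171 0.162 ang -44.4
white (319, 140) 81.0 z 0.098 c [ 0.7079 -0.2598  0.008 ] sides 0.09 0.012 ang -83.8
dark (281, 234) 257.5 z 0.039 c [ 0.4195 -0.1399  0.0388] sides 0.067 0.034 ang -82.5
dark (178, 231) 82.0 z 0.038 c [0.4259 0.1465 0.0382] sides 0.034 0.069 ang -3.3
dark (216, 229) 86.0 z 0.038 c [0.4323 0.041  0.0382] sides 0.065 0.036 ang -86.7
dark (247, 225) 261.5 z 0.039 c [ 0.4451 -0.0458  0.0386] sides 0.036 0.065 ang -5.9
dark (114, 203) 149.0 z 0.09 c [0.4963 0.3122 0.09  ] sides 0.111 0.012 ang -22.6
dark (216, 157) 281.5 z 0.046 c [0.6403 0.0459 0.0463] sides 0.068 0.04 ang -42.8
box 527 [ 0.534 -0.355] [0.191 0.171] 84.5 0.062
block 468 [ 0.688 -0.24 ] [0.028 0.119] 5.4 0.111
head 1144 [0.509 0.338] [0.059 0.125] 66.8 0.117
headbowl 3956 [0.508 0.338] [0.191 0.194] 1.7 0.117
```

View pics/crop1.png

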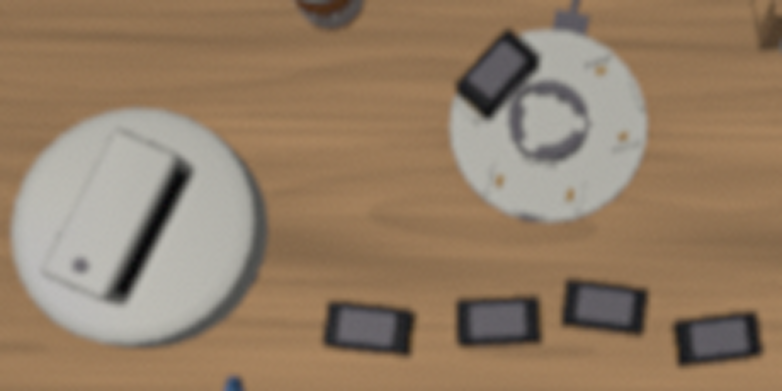

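The crop confirms it: a white disc with grey hub at (549,124), cable at (571,22) and front mark at (530,217), so the base yaw is about -12°. The only used pack is at (498,72), in bay2. The fresh packs lie below it. The head's screen faces front right, at a yaw of about -23°.

```bash
cat >> h.py <<'E'
from scipy.spatial.transform import Rotation as Ro
def delta(p,yaw):
    o=robot.get_obs(); R=Ro.from_euler('xyz',o['ee_rot']).as_matrix()
    y0=np.degrees(o['ee_rot'][2]); dy=(yaw-y0+180)%360-180
    print('d',np.round(R.T@(np.array(p)-o['tool_pos']),4),'roll',round(-dy/10,3),'| now',np.round(o['tool_pos'],4),round(y0,1),'w',round(o['width'],4))
E
python3 -c "
from h import *
delta([.65,-.03,.25],138)"
```

```text
d [-0.6243 -0.3664 -0.0448] roll 2.299 | now [0.179  0.5197 0.2048] 161.0 w 0.094
```

>>> carry_out(steps=[[[-0.06,-0.03,-0.03],0.5,-1],[[-0.11,-0.06,-0.045],1,-1],[[-0.16,-0.09,-0.045],1.5,-1],[[-0.21,-0.12,-0.045],2.3,-1],[[-0.26,-0.15,-0.045],2.3,-1],[[-0.31,-0.18,-0.045],2.3,-1],[[-0.36,-0.21,-0.045],2.3,-1],[[-0.41,-0.24,-0.045],2.3,-1],[[-0.46,-0.27,-0.045],2.3,-1],[[-0.51,-0.3,-0.045],2.3,-1]])

```text
time: 1.45
tool_pos: [0.5645, 0.0686, 0.2503]
ee_rot: [3.141, -0.0, 2.408]
wrist_force: [0.8, -0.6, -0.3]
width: 0.0935
finger_force: 0.0
```

```bash
python3 -c "
from h import *
delta([.65,-.03,.25],138)"
```

```text
d [-0.1295 -0.0161  0.0003] roll -0.002 | now [0.5645 0.0686 0.2503] 138.0 w 0.0935
```

>>> carry_out(steps=[[[-0.06,-0.008,0],0,-1],[[-0.12,-0.016,0],0,-1],[[-0.13,-0.016,0],0,-1],[[-0.13,-0.016,0],0,-1]])

```text
time: 1.95
tool_pos: [0.6494, -0.0288, 0.2496]
ee_rot: [-3.141, -0.002, 2.408]
wrist_force: [0.2, 0.7, -1.1]
width: 0.094
finger_force: 0.0
```

```bash
python3 - <<'E'
from h import *
s=snap('wrist','w1.png'); P=cloud(s)
print(np.round(-np.array(s['R']).T@s['t'],3))
g=lambda zz,lo,hi:(P[...,2]>lo)&(P[...,2]<hi)
E
```

```text
[0.587 0.026 0.429]
```

View pics/w1.png

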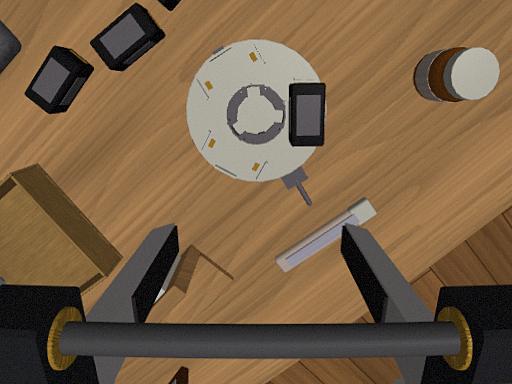

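The wrist view shows the white base at (256,110) with its hub, the used pack at (307,114), the cable at (295,180) and the front mark at (218,50). Fresh packs are at (60,78) and (128,37). The box is on the left, the switch block at (190,265).

```bash
python3 - <<'E'
from h import *
s=snap('wrist'); im=s['image']; hsv=cv2.cvtColor(im,cv2.COLOR_RGB2HSV)
w=((hsv[...,1]<45)&(hsv[...,2]>120)).astype(np.uint8)
# disc boundary: sample rays outward from (256,110)
c0=np.array([256,110.]); pts=[]
for a in np.radians(np.arange(0,360,4)):
    r=np.arange(45,95,.5); q=(c0+r[:,None]*[np.cos(a),np.sin(a)]).round().astype(int)
    q=q[q[:,1]>=0]; v=w[q[:,1],q[:,0]]
    i=np.where(v)[0]
    if len(i): pts.append(q[i[-1]])
X=onz(s,pts,.008)[:,:2]
k=np.ones(len(X),bool)
for _ in range(4):
    A=np.c_[2*X[k],np.ones(k.sum())]; sol=np.linalg.lstsq(A,(X[k]**2).sum(1),rcond=None)[0]
    c=sol[:2]; r=np.sqrt(sol[2]+c@c); k=abs(np.linalg.norm(X-c,axis=1)-r)<.003
print('disc',c.round(4),r.round(4),k.sum())
# cable & mark directions
for px in ((290,176),(218,50)):
    d=onz(s,[px],.008)[0,:2]-c; print(px,np.degrees(np.arctan2(d[1],d[0])).round(1),np.linalg.norm(d).round(3))
# slots: polar scan at hub top z=.027, radius 25 mm
for a in range(-180,180,5):
    t=np.radians(a); val=[]
    for rr in (.0245,.026):
        u=proj(s,[[c[0]+rr*np.cos(t),c[1]+rr*np.sin(t),.027]])[0]
        val.append(int(cv2.getRectSubPix(hsv[...,2],(1,1),tuple(map(float,u)))[0,0]))
    print(a,val,end='; ')
print()
d=(hsv[...,2]<70).astype(np.uint8)
d[:, :]=cv2.morphologyEx(d,cv2.MORPH_CLOSE,np.ones((15,15)))
for k in cv2.findContours(d[:160],0,2)[0]:
    if cv2.contourArea(k)>800:
        print(cv2.minAreaRect(k))
P=cloud(s)
for (x0,y0,x1,y1) in ((280,70,335,160),(15,35,100,120),(85,0,170,75)):
    q=P[y0:y1,x0:x1].reshape(-1,3); zt=.046 if x0==280 else .038; q=q[abs(q[:,2]-zt)<.004]
    cc,sz,an=cv2.minAreaRect(q[:,:2].astype(np.float32)); print('pack',np.round(cc,4),np.round(sz,4),round(an,1),q.mean(0).round(4))
E
```

```text
disc [0.6066 0.0033] 0.0844 81
(290, 176) -12.6 0.089
(218, 50) 168.4 0.086
-180 [90, 90]; -175 [90, 90]; -170 [88, 91]; -165 [90, 90]; -160 [87, 90]; -155 [89, 91]; -150 [88, 88]; -145 [88, 89]; -140 [89, 93]; -135 [89, 84]; -130 [84, 93]; -125 [87, 89]; -120 [87, 87]; -115 [99, 83]; -110 [177, 166]; -105 [175, 174]; -100 [173, 174]; -95 [175, 176]; -90 [174, 175]; -85 [177, 176]; -80 [127, 122]; -75 [86, 87]; -70 [91, 87]; -65 [91, 90]; -60 [91, 89]; -55 [89, 93]; -50 [92, 90]; -45 [86, 89]; -40 [88, 89]; -35 [88, 92]; -30 [91, 88]; -25 [92, 92]; -20 [89, 88]; -15 [92, 88]; -10 [87, 88]; -5 [89, 88]; 0 [88, 89]; 5 [88, 89]; 10 [90, 90]; 15 [89, 87]; 20 [87, 91]; 25 [84, 89]; 30 [169, 146]; 35 [176, 177]; 40 [173, 174]; 45 [176, 175]; 50 [174, 175]; 55 [177, 177]; 60 [173, 147]; 65 [81, 90]; 70 [87, 93]; 75 [89, 91]; 80 [90, 95]; 85 [90, 91]; 90 [92, 89]; 95 [92, 91]; 100 [90, 96]; 105 [91, 90]; 110 [89, 93]; 115 [93, 93]; 120 [86, 93]; 125 [79, 82]; 130 [177, 166]; 135 [177, 177]; 140 [175, 178]; 145 [173, 173]; 150 [175, 176]; 155 [178, 180]; 160 [134, 135]; 165 [89, 91]; 170 [85, 89]; 175 [88, 91]; 
((297.4645690917969, 114.704833984375), (52.18331527709961, 62.88456726074219), 1.6846843957901)
((438.7395935058594, 74.67437744140625), (51.467437744140625, 53.08453369140625), 3.4336302280426025)
((103.09571075439453, 48.35721206665039), (59.40395736694336, 181.49661254882812), 55.20397186279297)
pack [0.645  0.0472] [0.0385 0.0706] 48.3 [0.6437 0.0474 0.0457]
pack [ 0.4204 -0.1201] [0.0444 0.113 ] 1.1 [ 0.422  -0.1346  0.0374]
pack [ 0.4483 -0.0322] [0.0986 0.0382] 83.0 [ 0.4472 -0.044   0.0375]
```

```bash
python3 -c "
from h import *
delta([.645,.047,.031],138)"
```

```text
d [0.0525 0.0525 0.2199] roll 0.007 | now [ 0.6489 -0.0273  0.2509] 138.1 w 0.0941
```

>>> carry_out(steps=[[[0.03,0.03,0.05],0,-1],[[0.053,0.053,0.1],0,-1],[[0.053,0.053,0.15],0,-1],[[0.053,0.053,0.19],0,-1],[[0.053,0.053,0.22],0,-1],[[0.053,0.053,0.22],0,-1],[[0.053,0.053,0.22],0,1],[[0.053,0.053,0.22],0,1],[[0.053,0.053,0.22],0,1],[[0.053,0.053,0.22],0,1]])

```text
time: 3.3
tool_pos: [0.646, 0.0461, 0.0313]
ee_rot: [3.141, 0.001, 2.408]
wrist_force: [-0.6, 0.1, 0.2]
width: 0.0574
finger_force: 0.0
```

```bash
python3 -c "
from h import *
delta([.534,-.355,.05],70)"
```

```text
d [-0.1853 -0.373  -0.0189] roll 6.798 | now [0.646  0.0461 0.0313] 138.0 w 0.0574
```

>>> carry_out(steps=[[[0,0,0],0,1],[[0,0,0],0,1],[[0,0,0],0,1],[[0,0,-0.04],0,1],[[0,0,-0.09],0,1],[[-0.02,-0.04,-0.1],0,1],[[-0.045,-0.09,-0.1],0,1],[[-0.065,-0.13,-0.1],0,1],[[-0.09,-0.18,-0.1],0,1],[[-0.11,-0.23,-0.1],0,1]])

```text
time: 4.55
tool_pos: [0.5725, -0.1998, 0.1297]
ee_rot: [-3.141, -0.001, 2.409]
wrist_force: [-0.3, -0.3, -0.7]
width: 0.0375
finger_force: 29.9
```

```bash
python3 -c "
from h import *
delta([.534,-.355,.05],138)"
```

```text
d [-0.0753 -0.141   0.0797] roll -0.0 | now [ 0.5725 -0.1998  0.1297] 138.0 w 0.0375
```

>>> carry_out(steps=[[[-0.025,-0.05,0],0,1],[[-0.05,-0.1,0],0,1],[[-0.075,-0.14,0],0,1],[[-0.075,-0.14,0.03],0,1],[[-0.075,-0.14,0.06],0,1],[[-0.075,-0.14,0.085],0,1],[[-0.075,-0.14,0.085],0,1],[[-0.075,-0.14,0.085],0,-1],[[-0.075,-0.14,0.085],0,-1],[[-0.075,-0.14,0.085],0,-1]])

```text
time: 5.8
tool_pos: [0.5363, -0.3531, 0.0473]
ee_rot: [3.141, 0.003, 2.409]
wrist_force: [0.1, -0.5, -0.5]
width: 0.0644
finger_force: 0.0
```

>>> carry_out(steps=[[[0,0,0],0,-1],[[0,0,-0.05],0,-1],[[0,0,-0.1],0,-1],[[0.03,0.04,-0.12],1,-1],[[0.06,0.08,-0.12],2,-1],[[0.09,0.12,-0.12],3,-1],[[0.12,0.16,-0.12],3.5,-1]])

```text
time: 6.68
tool_pos: [0.5534, -0.1518, 0.1659]
ee_rot: [3.141, 0.0, 1.794]
wrist_force: [0.4, -0.4, -0.3]
width: 0.0938
finger_force: 0.0
```

```bash
python3 - <<'E'
from h import *
s=snap('top','t2.png'); im=s['image']; P=cloud(s)
hsv=cv2.cvtColor(im,cv2.COLOR_RGB2HSV); m=(hsv[...,2]<75).astype(np.uint8); m=cv2.morphologyEx(m,cv2.MORPH_CLOSE,np.ones((5,5)))
for k in cv2.findContours(m,0,2)[0]:
    (x,y),sz,an=cv2.minAreaRect(k)
    if cv2.contourArea(k)<60 or not(130<y<250 and 150<x<400): continue
    b=onz(s,cv2.boxPoints(((x,y),sz,an)),.038)
    print((round(x),round(y)),b.mean(0).round(4),np.linalg.norm(b[1]-b[0]).round(3),np.linalg.norm(b[2]-b[1]).round(3),'ang',np.degrees(np.arctan2(*(b[1]-b[0])[1::-1])).round(1))
delta([.43,-.14,.15],170)
E
```

```text
(178, 231) [0.4251 0.1474 0.038 ] 0.031 0.067 ang -3.0
(216, 229) [0.4327 0.0404 0.038 ] 0.064 0.034 ang -89.5
(353, 195) [ 0.5324 -0.349   0.038 ] 0.073 0.036 ang -40.6
d [ 0.0331 -0.1195  0.016 ] roll -6.698 | now [ 0.5538 -0.1454  0.1662] 103.0 w 0.0943
```

```bash
python3 -c "
from h import *
delta([.46,-.185,.25],90)"
```

```text
d [-0.017  -0.1001 -0.0842] roll 1.302 | now [ 0.5538 -0.1454  0.1662] 103.0 w 0.0943
```

>>> carry_out(steps=[[[-0.01,-0.05,-0.04],0.6,-1],[[-0.017,-0.1,-0.08],1.3,-1],[[-0.017,-0.1,-0.084],1.3,-1],[[-0.017,-0.1,-0.084],1.3,-1]])

```text
time: 7.22
tool_pos: [0.4601, -0.1926, 0.2499]
ee_rot: [3.14, 0.0, 1.571]
wrist_force: [0.3, 0.3, -0.2]
width: 0.0942
finger_force: 0.0
```

```bash
cat >> h.py <<'E'
def packs(s,fn=None):
    P=cloud(s); m=((P[...,2]>.032)&(P[...,2]<.043)&(s['image'].max(2)<130)).astype(np.uint8)
    m[235:]=0; m=cv2.morphologyEx(m,cv2.MORPH_OPEN,np.ones((3,3)))
    for k in cv2.findContours(m,0,2)[0]:
        if cv2.contourArea(k)<500: continue
        b=cv2.boxPoints(cv2.minAreaRect(k)); B=onz(s,b,.038)
        e=B[1]-B[0]; f=B[2]-B[1]
        if np.linalg.norm(e)>np.linalg.norm(f): e,f=f,e
        a=np.degrees(np.arctan2(e[1],e[0])); a=(a+90)%180-90
        print('px',b.mean(0).round(),'c',B.mean(0).round(4),'short',np.linalg.norm(e).round(4),'long',np.linalg.norm(f).round(4),'closing ang',a.round(1))
E
python3 - <<'E'
from h import *
s=snap('wrist','w2.png'); packs(s); print(robot.get_obs()['tool_pos'])
E
```

```text
px [149. 178.] c [ 0.3274 -0.2164  0.038 ] short 0.0524 long 0.1373 closing ang 2.1
px [224. 115.] c [ 0.4206 -0.1409  0.038 ] short 0.0378 long 0.07 closing ang 7.9
px [246.  30.] c [ 0.4458 -0.0501  0.038 ] short 0.0378 long 0.0637 closing ang -6.3
[ 0.46001324 -0.19214079  0.24854823]
```

View pics/w2.png

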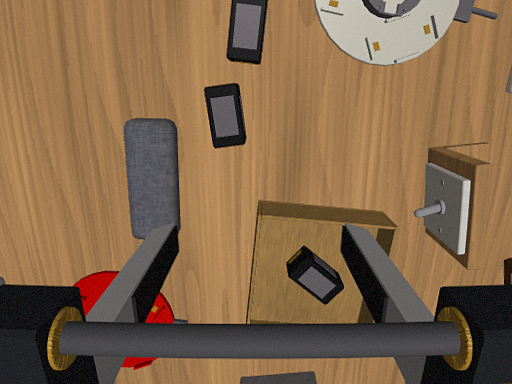

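Pack A is at (225,115), next to the glasses case at (152,178), so I leave it as the spare. Pack B at (246,28) is cut by the border, the used pack lies in the box at (315,275), and the switch lever at (430,210) points up towards the robot.

>>> carry_out(steps=[[[0.04,-0.01,0],0.3,-1],[[0.06,-0.015,0],0.6,-1],[[0.06,-0.015,0],0.6,-1]])

```text
time: 7.65
tool_pos: [0.4448, -0.1309, 0.2477]
ee_rot: [-3.139, -0.001, 1.47]
wrist_force: [-0.5, 0.5, 0.3]
width: 0.0944
finger_force: 0.0
```

```bash
python3 - <<'E'
from h import *
s=snap('wrist'); packs(s); delta([.447,-.046,.022],84)
E
```

```text
px [170. 210.] c [ 0.3292 -0.1796  0.038 ] short 0.0554 long 0.0635 closing ang -5.8
px [241. 171.] c [ 0.4207 -0.1407  0.038 ] short 0.0375 long 0.0699 closing ang 8.1
px [254.  86.] c [ 0.4465 -0.0461  0.038 ] short 0.0365 long 0.0692 closing ang -5.9
px [235.  17.] c [0.4345 0.0257 0.038 ] short 0.0374 long 0.0402 closing ang 2.1
d [ 0.0854 -0.0061  0.2259] roll 0.017 | now [ 0.445  -0.1318  0.2478] 84.2 w 0.0941
```

>>> carry_out(steps=[[[0.05,-0.004,0.04],0,-1],[[0.086,-0.006,0.09],0,-1],[[0.086,-0.006,0.14],0,-0.5],[[0.086,-0.006,0.19],0,-0.5],[[0.086,-0.006,0.226],0,-0.5],[[0.086,-0.006,0.226],0,-0.5],[[0.086,-0.006,0.226],0,1],[[0.086,-0.006,0.226],0,1],[[0.086,-0.006,0.226],0,1],[[0.086,-0.006,0.226],0,1]])

```text
time: 8.95
tool_pos: [0.4481, -0.0464, 0.0246]
ee_rot: [3.141, 0.0, 1.466]
wrist_force: [-1.6, -0.5, 4.0]
width: 0.0376
finger_force: 30.0
```

>>> carry_out(steps=[[[0,0,0],0,1],[[0,0,0],0,1],[[0,0,-0.04],0,1],[[0,0,-0.08],0,1]])

```text
time: 9.45
tool_pos: [0.4471, -0.0459, 0.1034]
ee_rot: [-3.14, -0.001, 1.466]
wrist_force: [-0.4, 0.5, -1.5]
width: 0.0374
finger_force: 30.0
```

```bash
python3 - <<'E'
from h import *
print(robot.get_obs()['finger_force']); delta([.6245,-.0519,.031],18)
E
```

```text
29.993802309036255
d [0.0126 0.1772 0.0721] roll 6.599 | now [ 0.4471 -0.0459  0.1034] 84.0 w 0.0374
```

>>> carry_out(steps=[[[0,0.02,0],1,1],[[0.005,0.05,0],2,1],[[0.008,0.08,0],3,1],[[0.012,0.11,0],4,1],[[0.013,0.14,0],5,1],[[0.013,0.177,0],6,1],[[0.013,0.177,0.02],6.6,1],[[0.013,0.177,0.03],6.6,1],[[0.013,0.177,0.03],6.6,1]])

```text
time: 10.58
tool_pos: [0.6238, -0.0515, 0.0716]
ee_rot: [-3.14, 0.003, 0.316]
wrist_force: [-0.2, -0.3, -1.4]
width: 0.0377
finger_force: 30.0
```

```bash
python3 - <<'E'
from h import *
delta([.6245,-.0519,.034],18)
E
```

```text
d [0.0006 0.0006 0.0376] roll 0.008 | now [ 0.6238 -0.0515  0.0716] 18.1 w 0.0377
```

>>> carry_out(steps=[[[0,0,0.012],0,1],[[0,0,0.022],0,1],[[0,0,0.03],0,1],[[0,0,0.035],0,1],[[0,0,0.038],0,1],[[0,0,0.038],0,1]])

```text
time: 11.32
tool_pos: [0.6251, -0.0518, 0.0353]
ee_rot: [-3.141, 0.0, 0.314]
wrist_force: [0.5, 0.2, -0.5]
width: 0.0377
finger_force: 30.0
```

>>> carry_out(steps=[[[0,0,0.002],0,1],[[0,0,0.003],0,1],[[0,0,0.003],0,1]])

```text
time: 11.7
tool_pos: [0.6253, -0.0518, 0.0327]
ee_rot: [3.141, -0.0, 0.314]
wrist_force: [-1.2, -0.3, -1.7]
width: 0.0378
finger_force: 30.0
```

>>> carry_out(steps=[[[0,0,0],0,-1],[[0,0,0],0,-1],[[0,0,0],0,-1],[[0,0,0],0,-1],[[0,0,-0.04],0,-1],[[0,0,-0.1],0,-1],[[0,0,-0.15],-0.5,-1]])

```text
time: 12.58
tool_pos: [0.6253, -0.0519, 0.1848]
ee_rot: [3.141, -0.001, 0.404]
wrist_force: [0.9, -0.8, 0.8]
width: 0.0936
finger_force: 0.0
```

```bash
python3 - <<'E'
from h import *
delta([.435,-.045,.22],92)
E
```

```text
d [-0.1723 -0.081  -0.0354] roll -6.888 | now [ 0.6253 -0.0519  0.1848] 23.1 w 0.0936
```

>>> carry_out(steps=[[[-0.03,-0.015,-0.01],-1,-1],[[-0.06,-0.03,-0.02],-2,-1],[[-0.09,-0.045,-0.03],-3,-1],[[-0.12,-0.06,-0.035],-4,-1],[[-0.15,-0.07,-0.035],-5,-1],[[-0.172,-0.081,-0.035],-6,-1],[[-0.172,-0.081,-0.035],-6.9,-1],[[-0.172,-0.081,-0.035],-6.9,-1]])

```text
time: 13.58
tool_pos: [0.435, -0.0444, 0.2178]
ee_rot: [3.141, 0.0, 1.604]
wrist_force: [0.7, -1.1, -0.1]
width: 0.0943
finger_force: 0.0
```

```bash
python3 - <<'E'
from h import *
s=snap('wrist','w3.png'); packs(s); delta([.434,.041,.022],92)
P=cloud(s); q=P[(P[...,2]>.042)&(P[...,2]<.05)&(P[...,0]>.53)&(P[...,0]<.7)&(abs(P[...,1])<.12)]
if len(q)>50: print(cv2.minAreaRect(q[:,:2].astype(np.float32)),q[:,2].mean())
E
```

```text
px [260.  84.] c [0.4331 0.0416 0.038 ] short 0.0366 long 0.0697 closing ang 1.8
d [0.0855 0.0014 0.1957] roll -0.017 | now [ 0.4352 -0.0445  0.2177] 91.8 w 0.094
((0.6244243383407593, -0.05184125155210495), (0.07067651301622391, 0.0379909873008728), 17.765825271606445) 0.04576631338818826
```

View pics/w3.png

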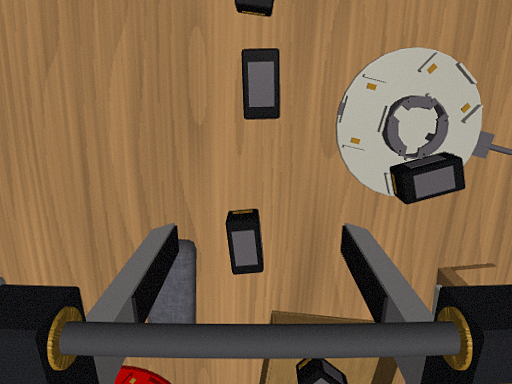

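The pack lies home in bay1 (428,178), flat with its top at 46 mm. Pack C is at (260,84).

>>> carry_out(steps=[[[0.05,0,0.03],0,-1],[[0.086,-0.001,0.08],0,-0.5],[[0.086,-0.001,0.13],0,-0.5],[[0.086,-0.001,0.17],0,-0.5],[[0.086,-0.001,0.196],0,-0.5],[[0.086,-0.001,0.196],0,-0.5],[[0.086,-0.001,0.196],0,1],[[0.086,-0.001,0.196],0,1],[[0.086,-0.001,0.196],0,1],[[0.086,-0.001,0.196],0,1]])

```text
time: 14.88
tool_pos: [0.4324, 0.0414, 0.0225]
ee_rot: [3.139, 0.0, 1.605]
wrist_force: [0.7, 0.0, 2.7]
width: 0.0379
finger_force: 29.9
```

>>> carry_out(steps=[[[0,0,0],0,1],[[0,0,0],0,1],[[0,0,-0.04],0,1],[[0,0,-0.08],0,1]])

```text
time: 15.38
tool_pos: [0.4292, 0.0416, 0.1005]
ee_rot: [-3.136, -0.001, 1.606]
wrist_force: [1.2, 1.1, -0.8]
width: 0.0377
finger_force: 29.9
```

```bash
python3 - <<'E'
from h import *
delta([.6454,.0464,.071],138)
E
```

```text
d [-0.0027  0.2163  0.0284] roll -4.601 | now [0.4292 0.0416 0.1005] 92.0 w 0.0377
```

>>> carry_out(steps=[[[0,0.03,0],-0.8,1],[[0,0.08,0],-1.6,1],[[0,0.13,0],-2.5,1],[[-0.002,0.18,0],-3.5,1],[[-0.003,0.21,0],-4.5,1],[[-0.003,0.216,0.015],-4.6,1],[[-0.003,0.216,0.028],-4.6,1],[[-0.003,0.216,0.028],-4.6,1]])

```text
time: 16.38
tool_pos: [0.6441, 0.0461, 0.0704]
ee_rot: [-3.137, -0.005, 2.407]
wrist_force: [-0.7, 0.2, -1.3]
width: 0.0376
finger_force: 29.9
```

```bash
python3 - <<'E'
from h import *
delta([.6454,.0464,.032],138)
E
```

```text
d [-0.001   0.0013  0.0384] roll -0.007 | now [0.6441 0.0461 0.0704] 137.9 w 0.0376
```

>>> carry_out(steps=[[[-0.001,0.001,0.012],0,1],[[-0.001,0.001,0.022],0,1],[[-0.001,0.001,0.03],0,1],[[-0.001,0.001,0.035],0,1],[[-0.001,0.001,0.038],0,1],[[-0.001,0.001,0.039],0,1],[[-0.001,0.001,0.039],0,1]])

```text
time: 17.25
tool_pos: [0.6488, 0.0461, 0.0347]
ee_rot: [3.141, 0.0, 2.408]
wrist_force: [0.5, 0.2, -1.4]
width: 0.0377
finger_force: 30.0
```

```bash
python3 - <<'E'
from h import *
delta([.6454,.0464,.031],138)
s=snap('wrist'); delta([.6454,.0464,.031],138); print(robot.get_obs()['wrist_force'])
E
```

```text
d [ 0.0028 -0.002   0.0037] roll -0.001 | now [0.6488 0.0461 0.0347] 138.0 w 0.0377
d [ 0.0028 -0.0021  0.0038] roll -0.001 | now [0.6488 0.0461 0.0348] 138.0 w 0.0377
[ 0.58677578  0.41020127 -2.72428809]
```

>>> carry_out(steps=[[[0.003,-0.002,0],0,1],[[0.003,-0.002,0.002],0,1],[[0.003,-0.002,0.004],0,1],[[0.003,-0.002,0.004],0,1]])

```text
time: 17.8
tool_pos: [0.6451, 0.0466, 0.0307]
ee_rot: [3.141, 0.0, 2.408]
wrist_force: [-0.7, 0.5, -0.1]
width: 0.0379
finger_force: 30.0
```

Release and go look at pack D.

>>> carry_out(steps=[[[0,0,0],0,-1],[[0,0,0],0,-1],[[0,0,0],0,-1],[[0,0,0],0,-1],[[0,0,-0.04],0,-1],[[0,0,-0.1],0,-1],[[0,0,-0.15],0.5,-1],[[0,0,-0.17],0.5,-1]])

```text
time: 18.8
tool_pos: [0.6466, 0.0466, 0.2057]
ee_rot: [3.136, 0.005, 2.321]
wrist_force: [0.6, 0.3, -0.2]
width: 0.0939
finger_force: 0.0
```

```bash
python3 - <<'E'
from h import *
delta([.43,.06,.22],87)
E
```

```text
d [ 0.1574 -0.1493 -0.016 ] roll 4.597 | now [0.6466 0.0466 0.2057] 133.0 w 0.0939
```

>>> carry_out(steps=[[[0.03,-0.03,-0.005],1,-1],[[0.07,-0.07,-0.01],2,-1],[[0.11,-0.11,-0.016],3,-1],[[0.145,-0.14,-0.016],4,-1],[[0.157,-0.149,-0.016],4.6,-1],[[0.157,-0.149,-0.016],4.6,-1],[[0.157,-0.149,-0.016],4.6,-1]])

```text
time: 19.68
tool_pos: [0.4296, 0.0597, 0.2165]
ee_rot: [3.141, -0.0, 1.52]
wrist_force: [0.2, -0.1, 0.2]
width: 0.0939
finger_force: 0.0
```

```bash
python3 - <<'E'
from h import *
s=snap('wrist'); packs(s); delta([.426,.147,.022],87)
P=cloud(s); Q=(P[...,2]>.042)&(P[...,2]<.05)&(P[...,0]>.53)&(P[...,0]<.7)
for sel in (Q&(P[...,1]>0)&(P[...,1]<.1),):
    q=P[sel]; print(len(q),cv2.minAreaRect(q[:,:2].astype(np.float32)) if len(q)>9 else 0,q[:,2].mean())
E
```

```text
px [252.  81.] c [0.4268 0.1489 0.038 ] short 0.0376 long 0.0697 closing ang -5.7
d [ 0.087  -0.0082  0.1944] roll 0.004 | now [0.4297 0.0597 0.2164] 87.0 w 0.0941
2092 ((0.6432285904884338, 0.04683736339211464), (0.03866463154554367, 0.07118934392929077), 49.51680374145508) 0.04573001255107852
```

>>> carry_out(steps=[[[0.05,-0.004,0.03],0.27,-1],[[0.089,-0.007,0.08],0.27,-0.5],[[0.089,-0.007,0.13],0.27,-0.5],[[0.089,-0.007,0.17],0.27,-0.5],[[0.089,-0.007,0.195],0.27,-0.5],[[0.089,-0.007,0.195],0.27,-0.5],[[0.089,-0.007,0.195],0.27,1],[[0.089,-0.007,0.195],0.27,1],[[0.089,-0.007,0.195],0.27,1],[[0.089,-0.007,0.195],0.27,1]])

```text
time: 20.98
tool_pos: [0.4273, 0.1492, 0.0224]
ee_rot: [3.14, -0.001, 1.471]
wrist_force: [0.1, 0.7, 1.2]
width: 0.0376
finger_force: 30.0
```

>>> carry_out(steps=[[[0,0,0],0,1],[[0,0,0],0,1],[[0,0,-0.04],0,1],[[0,0,-0.08],0,1],[[0,0,-0.08],0,1]])

```text
time: 21.6
tool_pos: [0.4287, 0.1496, 0.1041]
ee_rot: [3.136, -0.002, 1.471]
wrist_force: [0.4, -0.8, -1.7]
width: 0.0378
finger_force: 30.0
```

```bash
python3 - <<'E'
from h import *
delta([.5499,.0154,.071],78)
E
```

```text
d [-0.1215  0.1337  0.0336] roll 0.629 | now [0.4287 0.1496 0.1041] 84.3 w 0.0378
```

>>> carry_out(steps=[[[-0.035,0.04,0],0.3,1],[[-0.07,0.08,0],0.6,1],[[-0.1,0.115,0],0.63,1],[[-0.121,0.133,0],0.63,1],[[-0.121,0.133,0.015],0.63,1],[[-0.121,0.133,0.03],0.63,1],[[-0.121,0.133,0.03],0.63,1],[[-0.121,0.133,0.03],0.63,1]])

```text
time: 22.6
tool_pos: [0.5464, 0.0163, 0.0712]
ee_rot: [-3.141, -0.0, 1.362]
wrist_force: [-1.1, -0.2, -1.0]
width: 0.0376
finger_force: 30.0
```

```bash
python3 - <<'E'
from h import *
delta([.5499,.0154,.031],78)
E
```

```text
d [-0.0002  0.0036  0.0402] roll 0.006 | now [0.5464 0.0163 0.0712] 78.1 w 0.0376
```

>>> carry_out(steps=[[[0,0.004,0.01],0,1],[[0,0.004,0.022],0,1],[[0,0.004,0.03],0,1],[[0,0.004,0.035],0,1],[[0,0.004,0.038],0,1],[[0,0.004,0.039],0,1],[[0,0.004,0.039],0,1]])

```text
time: 23.48
tool_pos: [0.5511, 0.0146, 0.0327]
ee_rot: [3.141, -0.0, 1.361]
wrist_force: [-0.4, -0.6, -1.1]
width: 0.0372
finger_force: 30.0
```

>>> carry_out(steps=[[[0,-0.0013,0.001],0,1],[[0,-0.0013,0.002],0,1],[[0,-0.0013,0.002],0,1],[[0,-0.0013,0.002],0,-1],[[0,-0.0013,0.002],0,-1],[[0,-0.0013,0.002],0,-1],[[0,-0.0013,0.002],0,-1],[[0,-0.0013,-0.04],0,-1],[[0,-0.0013,-0.09],0,-1],[[0,-0.0013,-0.14],0,-1]])

```text
time: 24.72
tool_pos: [0.5493, 0.0149, 0.1738]
ee_rot: [-3.141, -0.0, 1.361]
wrist_force: [0.5, -0.4, -0.6]
width: 0.0939
finger_force: 0.0
```

```bash
python3 - <<'E'
from h import *
delta([.6,-.13,.27],78)
E
```

```text
d [-0.1312  0.0797 -0.0963] roll -0.001 | now [0.5493 0.0149 0.1738] 78.0 w 0.0939
```

>>> carry_out(steps=[[[-0.04,0.03,-0.03],0,-1],[[-0.08,0.06,-0.06],0,-1],[[-0.13,0.08,-0.096],0,-1],[[-0.13,0.08,-0.096],0,-1],[[-0.13,0.08,-0.096],0,-1]])

```text
time: 25.35
tool_pos: [0.6006, -0.1287, 0.2678]
ee_rot: [-3.141, -0.001, 1.361]
wrist_force: [-0.5, -0.2, -0.5]
width: 0.094
finger_force: 0.0
```

```bash
python3 - <<'E'
from h import *
s=snap('wrist','w4.png'); P=cloud(s); Q=((P[...,2]>.042)&(P[...,2]<.052)&(P[...,0]>.5)&(P[...,0]<.71)&(abs(P[...,1])<.12)).astype(np.uint8)
Q=cv2.morphologyEx(Q,cv2.MORPH_OPEN,np.ones((3,3)))
n,l=cv2.connectedComponents(Q)
for i in range(1,n):
    q=P[l==i]
    if len(q)>300:
        c,sz,a=cv2.minAreaRect(q[:,:2].astype(np.float32)); d=np.array(c)-[.6066,.0033]; print(np.round(c,4),np.round(sz,4),round(a,1),np.percentile(q[:,2],[5,95]).round(4),np.linalg.norm(d).round(4),np.degrees(np.arctan2(d[1],d[0])).round(1))
# hub centre from slot/ring : grey ring pixels near hub at z~.027
h=(P[...,2]>.0235)&(P[...,2]<.031)&(np.linalg.norm(P[...,:2]-[.6066,.0033],axis=-1)<.038)
q=P[h][:,:2]; print('hub',len(q),cv2.minEnclosingCircle(q.astype(np.float32)))
delta([.51,.2,.27],90)
E
```

```text
[0.6444 0.0264] [0.029  0.0725] 78.0 [0.0434 0.0474] 0.0443 31.4
[0.5494 0.0151] [0.0701 0.0386] 77.4 [0.0438 0.0472] 0.0584 168.3
[ 0.6254 -0.052 ] [0.0704 0.0384] 17.8 [0.0439 0.0472] 0.0584 -71.2
hub 1362 ((0.6077448725700378, 0.004189788363873959), 0.03655260428786278)
d [ 0.3021 -0.1564 -0.0021] roll -1.197 | now [ 0.6003 -0.1279  0.2673] 78.0 w 0.0941
```

View pics/w4.png

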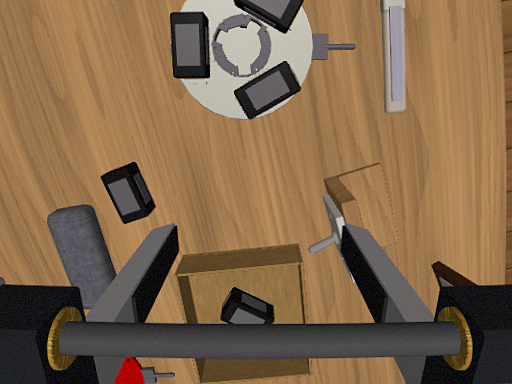

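Three packs lie flat in the bays (189,45), (267,90) and (270,5), and the spare is at (128,192). Next, the head.

>>> carry_out(steps=[[[0.04,-0.02,0],-0.4,-1],[[0.095,-0.05,0],-0.8,-1],[[0.15,-0.08,0],-1.2,-1],[[0.2,-0.105,0],-1.2,-1],[[0.25,-0.13,0],-1.2,-1],[[0.29,-0.15,0],-1.2,-1],[[0.302,-0.156,0],-1.2,-1],[[0.302,-0.156,0],-1.2,-1],[[0.302,-0.156,0],-1.2,-1]])

```text
time: 26.52
tool_pos: [0.5111, 0.198, 0.2681]
ee_rot: [-3.141, 0.001, 1.57]
wrist_force: [-0.2, 0.7, 0.7]
width: 0.0939
finger_force: 0.0
```

```bash
python3 - <<'E'
from h import *
s=snap('wrist','w5.png'); P=cloud(s); Q=((P[...,2]>.1)&(P[...,2]<.125)).astype(np.uint8); Q[235:]=0
k=max(cv2.findContours(Q,0,2)[0],key=cv2.contourArea)
q=P[Q>0]; print(np.percentile(q[:,2],[5,50,95]))
r=cv2.minAreaRect(k); B=onz(s,cv2.boxPoints(r),.110); print(r,B.mean(0).round(4),np.linalg.norm(np.diff(B,axis=0),axis=1).round(4)); e=B[1]-B[0];f=B[2]-B[1]
for v in(e,f): print(np.degrees(np.arctan2(v[1],v[0])).round(1),np.linalg.norm(v).round(4))
print(robot.get_obs()['tool_pos'])
E
```

```text
[0.10622817 0.1094251  0.11084997]
((255.46505737304688, 23.14221954345703), (136.31394958496094, 65.20236206054688), 23.6705379486084) [0.5079 0.3377 0.11  ] [0.0562 0.1217 0.0577]
62.6 0.0562
-22.2 0.1217
[0.51133262 0.19773495 0.26818781]
```

View pics/w5.png

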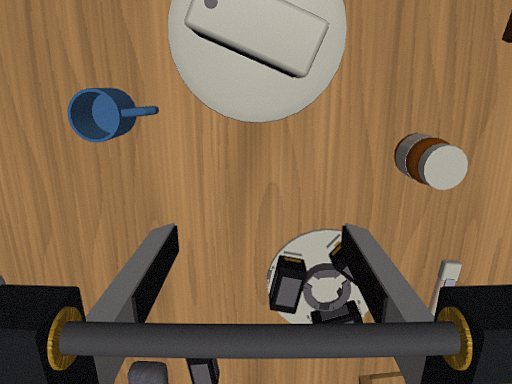

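The head's housing is cut by the upper border at (255,23). Its dark screen faces down-left, so head yaw is about 68°. Cup at (100,115), jar at (440,165). I'll recentre the view.

```bash
python3 - <<'E'
from h import *
delta([.6,.29,.27],158)
E
```

```text
d [ 0.0924  0.0885 -0.0019] roll -6.811 | now [0.5113 0.1977 0.2682] 89.9 w 0.0944
```

>>> carry_out(steps=[[[0.015,0.015,0],-1,-1],[[0.03,0.03,0],-2,-1],[[0.045,0.045,0],-3,-1],[[0.06,0.06,0],-4,-1],[[0.075,0.075,0],-5,-1],[[0.092,0.088,0],-6,-1],[[0.092,0.088,0],-6.8,-1],[[0.092,0.088,0],-6.8,-1],[[0.092,0.088,0],-6.8,-1]])

```text
time: 27.7
tool_pos: [0.5995, 0.2899, 0.2685]
ee_rot: [-3.142, 0.0, 2.754]
wrist_force: [0.2, 1.1, 0.2]
width: 0.0938
finger_force: 0.0
```

```bash
python3 - <<'E'
from h import *
s=snap('wrist'); P=cloud(s); Q=((P[...,2]>.1)&(P[...,2]<.118)).astype(np.uint8); Q[300:]=0
k=max(cv2.findContours(Q,0,2)[0],key=cv2.contourArea)
q=P[Q>0]; print(np.percentile(q[:,2],[5,50,95]))
r=cv2.minAreaRect(k); B=onz(s,cv2.boxPoints(r),.109); print(r,B.mean(0).round(4)); e=B[1]-B[0];f=B[2]-B[1]
for v in(e,f): print(np.degrees(np.arctan2(v[1],v[0])).round(1),np.linalg.norm(v).round(4))
# bowl circle from low heights
b=(P[...,2]>.01)&(P[...,2]<.1)&(np.linalg.norm(P[...,:2]-[.509,.338],axis=-1)<.12)&(s['image'].min(2)>110); q=P[b][:,:2]; print(len(q),cv2.minEnclosingCircle(q.astype(np.float32)))
delta([.509,.338,.13],158)
E
```

```text
[0.10690095 0.10942244 0.11081787]
((272.5, 66.0), (132.0, 61.0), 90.0) [0.5105 0.3392 0.109 ]
67.9 0.0553
-20.5 0.1201
14732 ((0.5082027912139893, 0.3396550118923187), 0.09753244370222092)
d [0.1018 0.0103 0.1386] roll -0.017 | now [0.5993 0.2901 0.2687] 157.8 w 0.0939
```

>>> carry_out(steps=[[[0.05,0.005,0.02],0,-1],[[0.101,0.011,0.05],0,-1],[[0.101,0.011,0.1],0,-1],[[0.101,0.011,0.15],0,-1],[[0.101,0.011,0.18],0,-1],[[0.101,0.011,0.2],0,-1],[[0.101,0.011,0.2],0,-1]])

```text
time: 28.62
tool_pos: [0.5082, 0.3379, 0.0665]
ee_rot: [-3.138, -0.003, 2.756]
wrist_force: [0.3, -0.2, 0.6]
width: 0.0939
finger_force: 0.0
```

```bash
python3 - <<'E'
from h import *
delta([.5095,.339,.067],158)
E
```

```text
d [-0.0008  0.0015 -0.0005] roll -0.008 | now [0.5082 0.3379 0.0665] 157.9 w 0.0939
```

>>> carry_out(steps=[[[-0.001,0,0],0,0],[[-0.001,0,0],0,1],[[-0.001,0,0],0,1],[[-0.001,0,0],0,1],[[-0.001,0,0],0,1],[[-0.001,0,0],0,1],[[-0.001,0,-0.04],0,1],[[-0.001,0,-0.08],0,1],[[-0.001,0,-0.08],0,1]])

```text
time: 29.75
tool_pos: [0.5122, 0.3395, 0.1515]
ee_rot: [3.136, 0.004, 2.758]
wrist_force: [0.3, 0.1, -3.4]
width: 0.056
finger_force: 29.9
```

```bash
python3 - <<'E'
from h import *
delta([.607,.0035,.147],136)
E
```

```text
d [-0.2137 -0.2761  0.004 ] roll 2.2 | now [0.5122 0.3395 0.1515] 158.0 w 0.056
```

>>> carry_out(steps=[[[-0.02,-0.025,0],0.3,1],[[-0.05,-0.065,0],0.6,1],[[-0.08,-0.105,0],0.9,1],[[-0.11,-0.145,0],1.2,1],[[-0.14,-0.185,0],1.5,1],[[-0.17,-0.225,0],1.9,1],[[-0.2,-0.26,0],2.2,1],[[-0.213,-0.276,0],2.2,1],[[-0.213,-0.276,0],2.2,1],[[-0.213,-0.276,0],2.2,1]])

```text
time: 31.0
tool_pos: [0.6038, 0.0044, 0.1474]
ee_rot: [-3.141, -0.002, 2.375]
wrist_force: [0.5, -0.1, -3.9]
width: 0.0559
finger_force: 29.9
```

```bash
python3 - <<'E'
from h import *
delta([.607,.0035,.09],136); print(robot.get_obs()['finger_force'])
E
```

```text
d [-0.0031  0.0016  0.0574] roll 0.009 | now [0.6038 0.0044 0.1474] 136.1 w 0.0559
29.897793531417847
```

>>> carry_out(steps=[[[-0.003,0.002,0.02],0,1],[[-0.003,0.002,0.04],0,1],[[-0.003,0.002,0.052],0,1],[[-0.003,0.002,0.056],0,1],[[-0.003,0.002,0.056],0,1]])

```text
time: 31.62
tool_pos: [0.6081, 0.0025, 0.0924]
ee_rot: [3.141, -0.0, 2.374]
wrist_force: [-0.5, -1.1, -4.2]
width: 0.0559
finger_force: 29.9
```

```bash
python3 - <<'E'
from h import *
snap('side','s6.png'); o=robot.get_obs(); print(o['wrist_force'],o['wrist_torque'],o['width']); delta([.607,.0035,.08],136)
s=cv2.imread('pics/s6.png'); cv2.imwrite('pics/s6c.png',cv2.resize(s[100:260,180:380],None,fx=3.5,fy=3.5))
E
```

```text
[-0.71638539 -0.88108207 -3.24767505] [-0.00436366  0.02547417  0.00302018] 0.055611823500727325
d [ 0.0019 -0.0002  0.013 ] roll 0.0 | now [0.6085 0.0024 0.093 ] 136.0 w 0.0556
```

View pics/s6c.png

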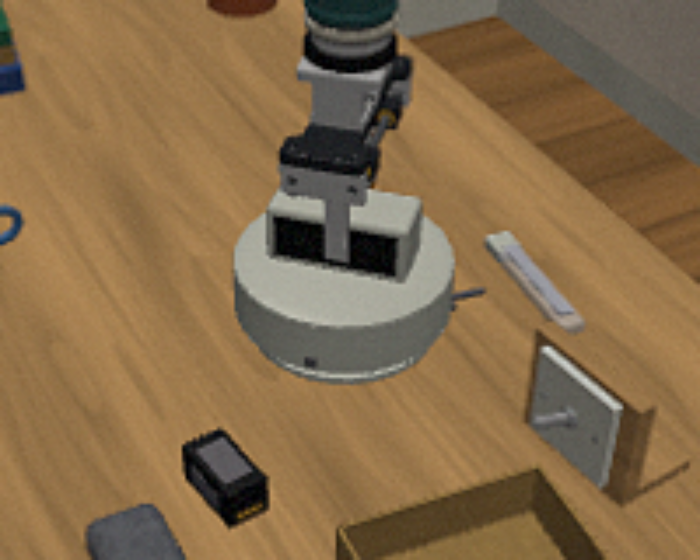

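The head is held level over the base, with its screen and mark at (310,362) facing front right. The spare pack is at (225,475).

>>> carry_out(steps=[[[0.002,0,0.003],0,1],[[0.002,0,0.006],0,1],[[0.002,0,0.009],0,1],[[0.002,0,0.011],0,1],[[0.002,0,0.011],0,1]])

```text
time: 32.3
tool_pos: [0.6068, 0.0036, 0.0821]
ee_rot: [3.141, 0.0, 2.373]
wrist_force: [-2.2, 0.4, -0.6]
width: 0.0558
finger_force: 29.9
```

>>> carry_out(steps=[[[0,0,0.001],0,1],[[0,0,0.002],0,1],[[0,0,0.002],0,1]])

```text
time: 32.67
tool_pos: [0.6072, 0.0032, 0.079]
ee_rot: [3.141, 0.001, 2.373]
wrist_force: [2.5, -2.0, -2.6]
width: 0.056
finger_force: 29.9
```

>>> carry_out(steps=[[[0,0,0.001],0,1],[[0,0,0.002],0,1],[[0,0,0.003],0,1],[[0,0,0.003],0,1]])

```text
time: 33.17
tool_pos: [0.607, 0.0033, 0.0765]
ee_rot: [3.141, 0.001, 2.373]
wrist_force: [2.7, -2.8, -2.2]
width: 0.0554
finger_force: 29.9
```

>>> carry_out(steps=[[[0,0,0.002],0,1],[[0,0,0.004],0,1],[[0,0,0.005],0,1],[[0,0,0.005],0,1]])

```text
time: 33.67
tool_pos: [0.6065, 0.0037, 0.0715]
ee_rot: [-3.142, -0.0, 2.374]
wrist_force: [1.0, -1.9, -1.7]
width: 0.056
finger_force: 29.9
```

The lugs went straight through the slots. I'll press lightly to the bottom, then turn.

>>> carry_out(steps=[[[0,0,0.001],0,1],[[0,0,0.002],0,1],[[0,0,0.003],0,1],[[0,0,0.003],0,1]])

```text
time: 34.17
tool_pos: [0.6067, 0.0036, 0.0715]
ee_rot: [3.141, 0.001, 2.374]
wrist_force: [-2.9, -1.5, 8.9]
width: 0.0558
finger_force: 29.9
```

>>> carry_out(steps=[[[0,0,-0.001],0,1],[[0,0,-0.001],0.5,1],[[0,0,-0.001],1,1],[[0,0,-0.001],1.5,1],[[0,0,-0.001],2,1],[[0,0,-0.001],2.5,1],[[0,0,-0.001],2.5,1]])

```text
time: 35.05
tool_pos: [0.6067, 0.0037, 0.0715]
ee_rot: [3.141, 0.0, 1.937]
wrist_force: [-1.3, -1.0, 5.9]
width: 0.0561
finger_force: 29.9
```

```bash
python3 - <<'E'
from h import *
o=robot.get_obs(); print(o['wrist_force'],o['wrist_torque'],o['width'],o['finger_force']); delta([.607,.0035,.0715],86)
E
```

```text
[-1.30601954 -0.97575464  5.86293386] [-0.40439586  0.48088748 -0.08782695] 0.05605119385484523 29.919633865356445
d [-0.0003  0.0002 -0.    ] roll 2.497 | now [0.6067 0.0037 0.0715] 111.0 w 0.0561
```

>>> carry_out(steps=[[[0,0,0],0.5,1],[[0,0,0],1,1],[[0,0,0],1.5,1],[[0,0,0],2,1],[[0,0,0],2.3,1],[[0,0,0],2.3,1]])

```text
time: 35.8
tool_pos: [0.607, 0.0027, 0.0715]
ee_rot: [3.14, 0.002, 1.536]
wrist_force: [-1.0, -3.7, 6.7]
width: 0.0557
finger_force: 29.9
```

```bash
python3 - <<'E'
from h import *
o=robot.get_obs(); print(o['wrist_force'],o['wrist_torque'],o['width'],o['finger_force']); delta([.607,.0035,.0715],86)
E
```

```text
[-1.01634772 -3.68103559  6.68491991] [-0.9006326   0.36149895  0.16739834] 0.05570436186515387 29.868561029434204
d [0.0008 0.     0.    ] roll 0.2 | now [0.607  0.0027 0.0715] 88.0 w 0.0557
```

Continue gently to the stop, watching the twist torque.

>>> carry_out(steps=[[[0.001,0,0],0.2,1],[[0.001,0,0],0.4,1],[[0.001,0,0],0.4,1]])

```text
time: 36.17
tool_pos: [0.6068, 0.002, 0.0715]
ee_rot: [3.14, 0.005, 1.468]
wrist_force: [-1.6, -6.8, 7.1]
width: 0.0557
finger_force: 30.0
```

```bash
python3 - <<'E'
from h import *
o=robot.get_obs(); print(o['wrist_force'],o['wrist_torque'],o['width'],o['finger_force'],np.degrees(o['ee_rot'][2]))
E
```

```text
[-1.57007391 -6.80735038  7.05634468] [-1.61862284  0.40385846  0.83684801] 0.055662678087271114 29.982919692993164 84.08963595253599
```

>>> carry_out(steps=[[[0,0,0],0.2,1],[[0,0,0],0.3,1],[[0,0,0],0.3,1]])

```text
time: 36.55
tool_pos: [0.6067, 0.0013, 0.0716]
ee_rot: [3.14, 0.007, 1.417]
wrist_force: [-2.5, -8.5, 7.0]
width: 0.0564
finger_force: 30.6
```

```bash
python3 - <<'E'
from h import *
o=robot.get_obs(); print(o['wrist_force'],o['wrist_torque'],o['width'],o['finger_force'],np.degrees(o['ee_rot'][2]))
E
```

```text
[-2.53982943 -8.4554423   6.98278333] [-1.93057966  0.49921192  1.4328268 ] 0.05641223695398795 30.621398091316223 81.19367027500687
```

The twist torque rises to 1.4 N m, so it is at the stop. I'll release and look.

>>> carry_out(steps=[[[0,0,0],0,-1],[[0,0,0],0,-1],[[0,0,0],0,-1],[[0,0,0],0,-1],[[0,0,0],0,-1],[[0,0,-0.05],0,-1],[[0,0,-0.1],0,-1],[[0,0,-0.16],0,-1],[[0,0,-0.2],0,-1]])

```text
time: 37.67
tool_pos: [0.6072, 0.0047, 0.2732]
ee_rot: [3.137, -0.001, 1.414]
wrist_force: [-0.2, -0.6, -0.0]
width: 0.0939
finger_force: 0.0
```

```bash
python3 - <<'E'
from h import *
delta([.6,-.16,.27],90)
s=snap('side','s7.png')
i=cv2.imread('pics/s7.png'); cv2.imwrite('pics/s7c.png',cv2.resize(i[120:260,200:380],None,fx=4,fy=4,interpolation=cv2.INTER_CUBIC))
E
```

```text
d [-0.1638  0.0186  0.0032] roll -0.9 | now [0.6072 0.0047 0.2732] 81.0 w 0.0939
```

View pics/s7c.png

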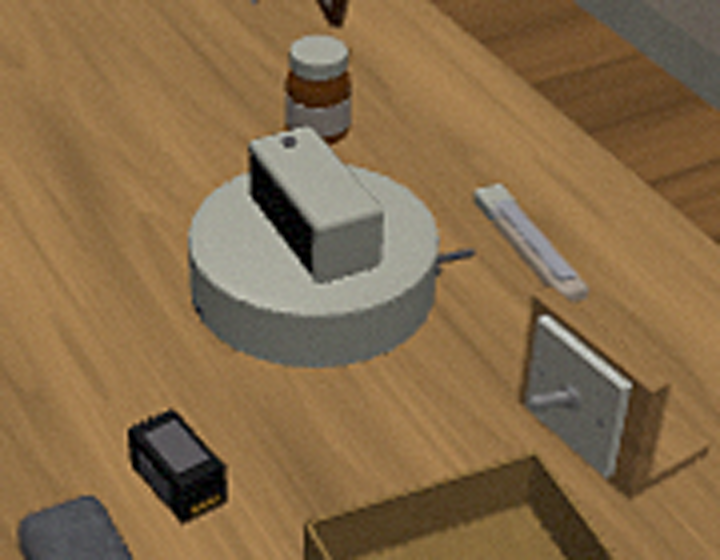

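The head sits low on the base, screen to the front, with its mark just visible at (195,312). I'll measure its yaw and the switch with the wrist camera.

>>> carry_out(steps=[[[-0.05,0.006,0],-0.4,-0.5],[[-0.1,0.012,0],-0.9,0],[[-0.15,0.018,0],-0.9,1],[[-0.164,0.019,0],-0.9,1],[[-0.164,0.019,0],-0.9,1],[[-0.164,0.019,0],-0.9,1],[[-0.164,0.019,0],-0.9,1]])

```text
time: 38.6
tool_pos: [0.6, -0.1587, 0.2697]
ee_rot: [3.141, -0.0, 1.573]
wrist_force: [0.9, 0.6, 0.1]
width: 0.0275
finger_force: 0.0
```

```bash
python3 - <<'E'
from h import *
s=snap('wrist','w8.png'); P=cloud(s); Q=((P[...,2]>.095)&(P[...,2]<.122)&(np.linalg.norm(P[...,:2]-[.607,.0035],axis=-1)<.09)).astype(np.uint8)
k=max(cv2.findContours(Q,0,2)[0],key=cv2.contourArea); q=P[Q>0]; print(np.percentile(q[:,2],[5,50,95]))
B=onz(s,cv2.boxPoints(cv2.minAreaRect(k)),.112); print(B.mean(0).round(4))
for v in(B[1]-B[0],B[2]-B[1]): print(np.degrees(np.arctan2(v[1],v[0])).round(1),np.linalg.norm(v).round(4))
b=(P[...,2]>.09)&(P[...,2]<.12)&(P[...,0]>.6)&(P[...,1]<-.14)
q=P[b][:,:2]; print('block',len(q),cv2.minAreaRect(q.astype(np.float32)) if len(q) else '')
t=(P[...,2]>.06)&(P[...,2]<.082)&(P[...,0]>.56)&(P[...,0]<.68)&(P[...,1]<-.18)&(P[...,1]>-.31)
q=P[t]; print('lever',len(q)); print(q[np.argsort(q[:,0])[:12]].round(3))
E
```

```text
[0.10861843 0.11185658 0.11324443]
[ 0.6052 -0.0292  0.112 ]
87.4 0.0625
-1.4 0.0566
block 3008 ((0.7701272964477539, -0.3208070993423462), (0.08626590669155121, 0.3271055817604065), 44.46311569213867)
lever 399
[[ 0.653 -0.24   0.063]
 [ 0.654 -0.239  0.065]
 [ 0.655 -0.24   0.067]
 [ 0.655 -0.239  0.066]
 [ 0.656 -0.239  0.067]
 [ 0.656 -0.239  0.066]
 [ 0.657 -0.24   0.068]
 [ 0.657 -0.239  0.068]
 [ 0.658 -0.239  0.066]
 [ 0.658 -0.24   0.061]
 [ 0.659 -0.241  0.069]
 [ 0.659 -0.243  0.069]]
```

View pics/w8.png

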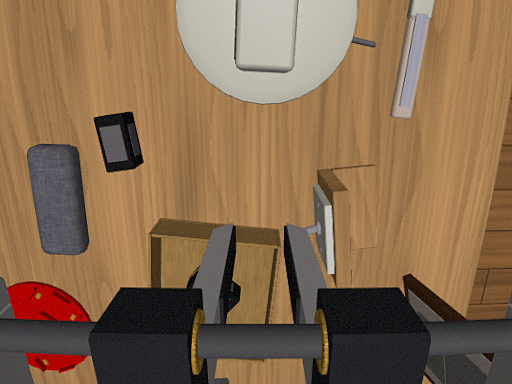

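The view shows the head's housing at (265,35), cut by the border, and the switch lever at (312,230). I'll take a fuller view of the head, to check that it reached the stop.

>>> carry_out(steps=[[[0.05,0,-0.02],0,-1],[[0.1,0,-0.03],0,-1],[[0.1,0,-0.03],0,-1],[[0.1,0,-0.03],0,-1]])

```text
time: 39.15
tool_pos: [0.5997, -0.06, 0.2994]
ee_rot: [-3.142, 0.001, 1.572]
wrist_force: [0.6, -0.9, -0.4]
width: 0.0602
finger_force: 0.0
```

```bash
python3 - <<'E'
from h import *
s=snap('wrist','w9.png'); P=cloud(s); Q=((P[...,2]>.104)&(P[...,2]<.122)&(np.linalg.norm(P[...,:2]-[.607,.0035],axis=-1)<.09)).astype(np.uint8)
k=max(cv2.findContours(Q,0,2)[0],key=cv2.contourArea)
r=cv2.minAreaRect(k);B=onz(s,cv2.boxPoints(r),.112); print(r,B.mean(0).round(4))
for v in(B[1]-B[0],B[2]-B[1]): print(np.degrees(np.arctan2(v[1],v[0])).round(1),np.linalg.norm(v).round(4))
# long straight edges: fit lines through left/right boundary pixels per row
ys=np.where(Q.any(1))[0]; ys=ys[15:-15]
for f in (lambda x:x[0],lambda x:x[-1]):
    px=np.array([[f(np.where(Q[y])[0]),y] for y in ys],float); X=onz(s,px,.11)
    vx,vy,_,_=cv2.fitLine(X[:,:2].astype(np.float32),cv2.DIST_HUBER,0,.01,.01).ravel(); print('edge',np.degrees(np.arctan2(vy,vx)).round(2),len(px))
delta([.607,.0035,.0715],86)
E
```

```text
((266.48162841796875, 103.45927429199219), (55.03599548339844, 121.82259368896484), 2.2906100749969482) [0.6066 0.004  0.112 ]
86.8 0.1254
-2.1 0.0554
edge 87.27 94
edge 87.29 94
d [0.0643 0.0075 0.2274] roll 0.398 | now [ 0.5996 -0.0607  0.2989] 90.0 w 0.0641
```

View pics/w9.png

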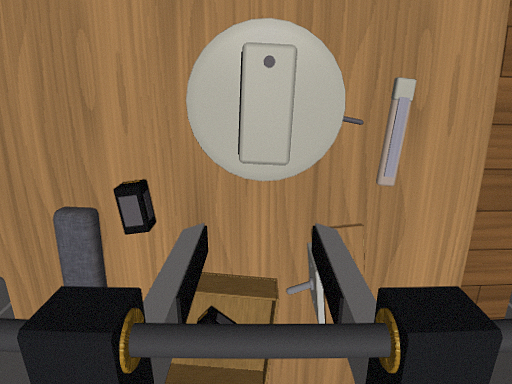

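The head is square and centred, with housing edges at (240,105) and (293,105) and a yaw of -2.7°. That is about 9° short of the base's front, so I'll regrip and turn on to make sure of the stop.

>>> carry_out(steps=[[[0.04,0.004,0.04],0.27,-1],[[0.064,0.0075,0.08],0.27,-1],[[0.064,0.0075,0.13],0.27,-1],[[0.064,0.0075,0.18],0.27,-1],[[0.064,0.0075,0.215],0.27,-1],[[0.064,0.0075,0.227],0.27,-1],[[0.064,0.0075,0.227],0.27,-1],[[0.064,0.0075,0.227],0.27,1],[[0.064,0.0075,0.227],0.27,1],[[0.064,0.0075,0.227],0.27,1]])

```text
time: 40.45
tool_pos: [0.608, 0.0036, 0.0738]
ee_rot: [3.139, 0.0, 1.524]
wrist_force: [-1.2, -0.8, 0.6]
width: 0.0673
finger_force: 0.0
```

>>> carry_out(steps=[[[0,0,0],0,1],[[0,0,0],0,1],[[0,0,0],0,1]])

```text
time: 40.83
tool_pos: [0.6074, 0.0037, 0.0729]
ee_rot: [3.141, -0.0, 1.524]
wrist_force: [-0.8, -0.2, 2.0]
width: 0.0557
finger_force: 30.0
```

```bash
python3 - <<'E'
from h import *
o=robot.get_obs(); print(o['wrist_force'],o['wrist_torque'],o['width'],o['finger_force']); delta([.607,.0035,.0715],80)
E
```

```text
[-0.77384933 -0.21435574  1.95438055] [-0.03565729  0.21696536 -0.0009932 ] 0.05573179369384044 29.991629719734192
d [-0.0003 -0.0004  0.0014] roll 0.73 | now [0.6074 0.0037 0.0729] 87.3 w 0.0557
```

>>> carry_out(steps=[[[0,0,0],0.2,1],[[0,0,0],0.4,1],[[0,0,0],0.6,1],[[0,0,0],0.8,1],[[0,0,0],0.8,1]])

```text
time: 41.45
tool_pos: [0.6073, 0.005, 0.073]
ee_rot: [-3.141, -0.002, 1.385]
wrist_force: [-2.3, 1.9, 5.8]
width: 0.0563
finger_force: 31.0
```

```bash
python3 - <<'E'
from h import *
o=robot.get_obs(); print(o['wrist_force'],o['wrist_torque'],o['width'],o['finger_force'],np.degrees(o['ee_rot'][2]),o['tool_pos'])
E
```

```text
[-2.2702087   1.88927754  5.75749513] [0.4697996  0.58353423 1.36229187] 0.05634537694740663 31.012439563055523 79.36443982028696 [0.60729008 0.00501767 0.0730051 ]
```

>>> carry_out(steps=[[[0,0,0],0.2,1],[[0,0,0],0.4,1],[[0,0,0],0.4,1],[[0,0,0],0.4,1]])

```text
time: 41.95
tool_pos: [0.6075, 0.0065, 0.073]
ee_rot: [-3.141, -0.005, 1.317]
wrist_force: [-1.1, 5.7, 6.1]
width: 0.0577
finger_force: 32.4
```

```bash
python3 - <<'E'
from h import *
o=robot.get_obs(); print(o['wrist_force'],o['wrist_torque'],o['width'],o['finger_force'],np.degrees(o['ee_rot'][2]),o['tool_pos'])
E
```

```text
[-1.0846053   5.68805191  6.12553168] [1.06868652 0.48846487 1.65374295] 0.057716505236962035 32.39215808920562 75.45440069677707 [0.60745801 0.00654021 0.07304062]
```

>>> carry_out(steps=[[[0,0,0],0,-1],[[0,0,0],0,-1],[[0,0,0],0,-1],[[0,0,0],0,-1],[[0,0,0],0,-1],[[0,0,-0.05],0,-1],[[0,0,-0.1],0,-1],[[-0.03,0,-0.16],-0.5,-1],[[-0.06,0,-0.22],-1,-1],[[-0.06,0,-0.22],-1,-1]])

```text
time: 43.2
tool_pos: [0.5933, -0.0562, 0.2988]
ee_rot: [3.131, 0.001, 1.486]
wrist_force: [0.1, 0.5, -0.7]
width: 0.0942
finger_force: 0.0
```

```bash
python3 - <<'E'
from h import *
s=snap('wrist'); P=cloud(s); Q=((P[...,2]>.104)&(P[...,2]<.122)&(np.linalg.norm(P[...,:2]-[.607,.0035],axis=-1)<.09)).astype(np.uint8)
k=max(cv2.findContours(Q,0,2)[0],key=cv2.contourArea)
r=cv2.minAreaRect(k);B=onz(s,cv2.boxPoints(r),.112); print(B.mean(0).round(4)); q=P[Q>0]; print(np.median(q[:,2]))
ys=np.where(Q.any(1))[0]; ys=ys[15:-15]
for f in (lambda x:x[0],lambda x:x[-1]):
    px=np.array([[f(np.where(Q[y])[0]),y] for y in ys],float); X=onz(s,px,.11)
    vx,vy,_,_=cv2.fitLine(X[:,:2].astype(np.float32),cv2.DIST_HUBER,0,.01,.01).ravel(); print('edge',np.degrees(np.arctan2(vy,vx)).round(2),len(px))
delta([.62,-.13,.22],84)
E
```

```text
[0.6055 0.0037 0.112 ]
0.11196413031132385
edge 86.49 92
edge 85.51 92
d [-0.0716  0.0326  0.0771] roll 0.115 | now [ 0.593  -0.0558  0.2968] 85.1 w 0.0941
```

>>> carry_out(steps=[[[-0.04,0.02,0.04],0,-1],[[-0.07,0.032,0.06],0,0],[[-0.1,0.032,0.06],0,1],[[-0.13,0.032,0.06],0,1],[[-0.13,0.032,0.06],0,1],[[-0.13,0.032,0.06],0,1],[[-0.13,0.032,0.06],0,1]])

```text
time: 44.12
tool_pos: [0.6133, -0.1851, 0.232]
ee_rot: [-3.141, -0.001, 1.49]
wrist_force: [-0.3, 0.6, -0.3]
width: 0.0375
finger_force: 0.0
```

```bash
python3 - <<'E'
from h import *
for n in ('wrist','top'):
    s=snap(n,'l_'+n+'.png'); P=cloud(s)
    b=(P[...,2]>.095)&(P[...,2]<.115)&(P[...,0]>.6)&(P[...,0]<.73)&(P[...,1]<-.16)&(P[...,1]>-.32)
    q=P[b][:,:2]
    if len(q)>5: print(n,'block',len(q),cv2.minAreaRect(q.astype(np.float32)), np.percentile(q[:,0],[1,10,50,90,99]).round(4))
    t=(P[...,2]>.05)&(P[...,2]<.088)&(P[...,0]>.6)&(P[...,0]<.69)&(P[...,1]<-.2)&(P[...,1]>-.28)
    q=P[t]; q=q[np.argsort(q[:,0])]; print('lever',len(q)); print(q[:40:4].round(4).tolist())
delta([.65,-.24,.1],84)
E
```

```text
wrist block 2884 ((0.6870484352111816, -0.24112819135189056), (0.02771679498255253, 0.12005854398012161), 6.432426929473877) [0.6717 0.6773 0.6876 0.6982 0.7043]
lever 708
[[0.6009, -0.2684, 0.0532], [0.6021, -0.2684, 0.0533], [0.6032, -0.2692, 0.0546], [0.6042, -0.27, 0.0531], [0.6054, -0.2701, 0.053], [0.6066, -0.2694, 0.0548], [0.6077, -0.2701, 0.0533], [0.6088, -0.2702, 0.0535], [0.61, -0.27, 0.0541], [0.6111, -0.2699, 0.0545]]
top block 40 ((0.6884118318557739, -0.2391022890806198), (0.016419656574726105, 0.11719232052564621), 2.100220203399658) [0.6783 0.6799 0.6871 0.6941 0.6972]
lever 0
[]
d [-0.0515  0.0408  0.1325] roll 0.137 | now [ 0.6135 -0.1854  0.2325] 85.4 w 0.0293
```

```bash
python3 - <<'E'
from h import *
s=snap('wrist'); P=cloud(s)
t=(P[...,2]>.06)&(P[...,2]<.088)&(P[...,0]>.615)&(P[...,0]<.668)&(P[...,1]<-.2)&(P[...,1]>-.28)
q=P[t]; q=q[np.argsort(q[:,0])]; print(len(q)); print(q[::max(1,len(q)//15)].round(4).tolist())
v,u=np.where(t); print(u.min(),u.max(),v.min(),v.max())
i=cv2.imread('pics/l_wrist.png'); cv2.imwrite('pics/l_c.png',cv2.resize(i[130:330,200:400],None,fx=3,fy=3))
E
```

```text
210
[[0.6367, -0.2469, 0.0716], [0.6393, -0.2423, 0.0692], [0.643, -0.2437, 0.0749], [0.6456, -0.2433, 0.0708], [0.6475, -0.244, 0.0722], [0.6495, -0.2411, 0.0654], [0.6509, -0.2423, 0.0715], [0.6529, -0.2473, 0.071], [0.6545, -0.2401, 0.069], [0.6565, -0.2477, 0.0679], [0.6578, -0.2406, 0.0685], [0.6599, -0.2419, 0.0686], [0.6621, -0.2448, 0.0676], [0.6639, -0.2405, 0.064], [0.6658, -0.2412, 0.0656]]
286 314 213 225
```

View pics/l_c.png

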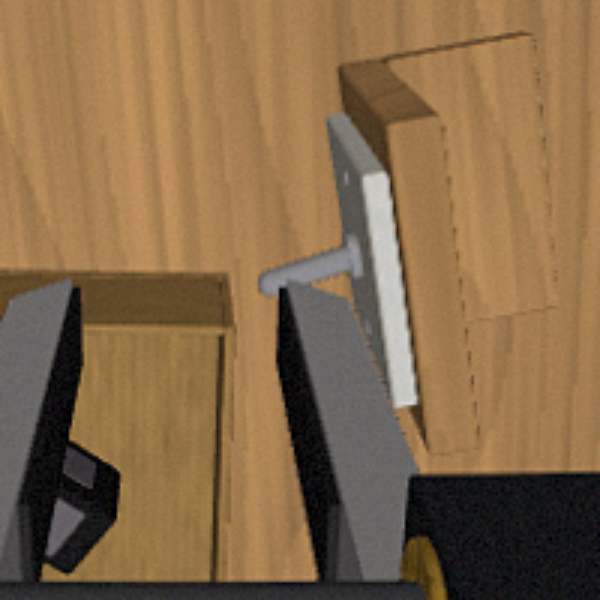

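The lever runs from the plate to its tip at (265,283) in the crop, about (0.635, -0.245). The box corner is at (232,320), close by. I'll turn the tool so its narrow side lies along the lever.

```bash
python3 - <<'E'
from h import *
delta([.639,-.244,.12],6)
E
```

```text
d [-0.0562  0.0302  0.1126] roll 7.936 | now [ 0.6134 -0.1856  0.2326] 85.4 w 0.0256
```

>>> carry_out(steps=[[[-0.01,0.005,0],1,1],[[-0.02,0.01,0],2,1],[[-0.03,0.015,0],3,1],[[-0.04,0.02,0],4,1],[[-0.05,0.025,0],5,1],[[-0.056,0.03,0.02],6,1],[[-0.056,0.03,0.05],7,1],[[-0.056,0.03,0.09],7.9,1],[[-0.056,0.03,0.112],7.9,1],[[-0.056,0.03,0.112],7.9,1]])

```text
time: 45.52
tool_pos: [0.6373, -0.2437, 0.1176]
ee_rot: [-3.139, 0.005, 0.11]
wrist_force: [-0.3, 0.5, -0.7]
width: 0.0003
finger_force: 0.0
```

```bash
python3 - <<'E'
from h import *
delta([.639,-.244,.085],6)
E
```

```text
d [0.0018 0.0006 0.0326] roll 0.032 | now [ 0.6373 -0.2437  0.1176] 6.3 w 0.0003
```

>>> carry_out(steps=[[[0.002,0,0.02],0,1],[[0.002,0,0.035],0,1],[[0.002,0,0.042],0,1],[[0.002,0,0.048],0,1],[[0.002,0,0.053],0,1],[[0.002,0,0.057],0,1],[[0.002,0,0.057],0,1]])

```text
time: 46.4
tool_pos: [0.6408, -0.2449, 0.0633]
ee_rot: [3.141, -0.001, 0.11]
wrist_force: [-1.5, -0.3, 0.7]
width: 0.0006
finger_force: 0.4
```

>>> carry_out(steps=[[[-0.002,0,0.003],0,1],[[-0.002,0,0.006],0,1],[[-0.002,0,0.009],0,1],[[-0.002,0,0.009],0,1]])

```text
time: 46.9
tool_pos: [0.6386, -0.2448, 0.0542]
ee_rot: [-3.142, 0.0, 0.11]
wrist_force: [0.1, -0.5, 3.7]
width: 0.001
finger_force: 1.1
```

>>> carry_out(steps=[[[0,0,0.002],0,1],[[0,0,0.004],0,1],[[0,0,0.004],0,1]])

```text
time: 47.28
tool_pos: [0.6382, -0.2448, 0.0499]
ee_rot: [-3.141, 0.001, 0.11]
wrist_force: [0.2, -0.5, 2.2]
width: 0.0002
finger_force: 1.0
```

>>> carry_out(steps=[[[0,0,0.001],0,1],[[0,0,0.002],0,1],[[0,0,0.003],0,1],[[0,0,0.003],0,1]])

```text
time: 47.78
tool_pos: [0.6387, -0.2449, 0.0489]
ee_rot: [3.141, -0.001, 0.11]
wrist_force: [-1.0, -0.1, 6.9]
width: 0.0003
finger_force: 3.3
```

>>> carry_out(steps=[[[0,0,0.001],0,1],[[0,0,0.002],0,1],[[0,0,0.002],0,1]])

```text
time: 48.15
tool_pos: [0.6389, -0.245, 0.0485]
ee_rot: [3.141, -0.002, 0.11]
wrist_force: [-2.9, 0.3, 11.3]
width: 0.0001
finger_force: 5.6
```

>>> carry_out(steps=[[[0,0,-0.03],0,1],[[0,0,-0.08],0,1],[[-0.02,0.03,-0.13],0,1],[[-0.07,0.05,-0.18],0,1],[[-0.12,0.06,-0.2],0,1],[[-0.17,0.06,-0.2],0,1],[[-0.22,0.06,-0.2],0,1],[[-0.27,0.06,-0.2],0,1],[[-0.3,0.06,-0.2],0,1]])

```text
time: 49.28
tool_pos: [0.3443, -0.3367, 0.2443]
ee_rot: [-3.139, 0.002, 0.108]
wrist_force: [0.1, -0.6, 0.7]
width: 0.0006
finger_force: 0.0
```

```bash
python3 - <<'E'
from h import *
s=snap('side','s9.png'); i=s['image'][120:310,190:390][:,:,::-1]; cv2.imwrite('pics/s9c.png',cv2.resize(i,None,fx=3,fy=3,interpolation=cv2.INTER_CUBIC))
E
```

```text
(no output)
```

View pics/s9c.png

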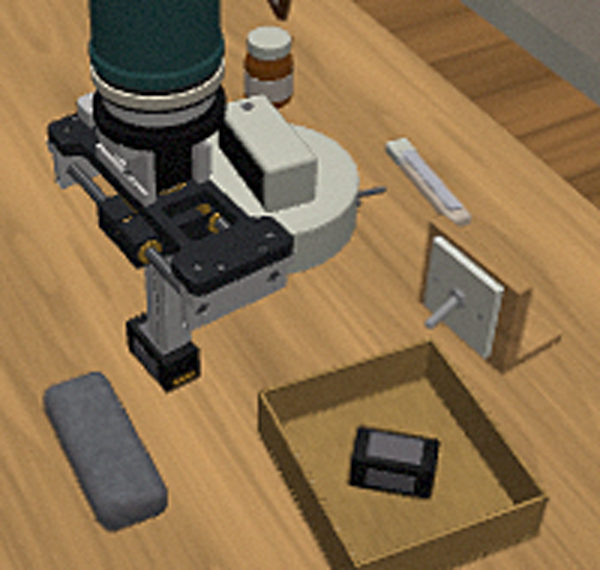

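The lever now points down (435,315), the used pack is in the box (395,460), the head is on the base and the spare is still on the ledge. I'm handing in.

```bash
python3 -c "
from h import *
print(robot.close_job())"
```

```text
the job is handed in; nothing more can be done
None
```

The job is handed in: the one used pack is in the box, three fresh packs are in the bays with the spare left on the ledge, the head is turned to its stop with the screen forward, and the switch was then set down to on; the head's mark measured 8 to 9° off the base's front mark, right at or just over the 8° allowed.

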